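# Put the tea things away in the drawer's click wheel

### The job

Put the tea infuser ball into the empty front pocket of the wheel in the open drawer. Then turn the wheel one click, in whichever direction brings the empty neighbouring pocket to the front, and stand the oblong tea tin flat in that pocket. Leave the tins already stored in their pockets, and do not shift or tip the mug, timer, cash box or pen tray.

Things in the scene. Friction and masses are not known exactly. Their poses are not given: they have to be found in the camera images.
- unit: Low plywood drawer unit, fixed, its one drawer standing open on its stop (does not move). Origin at desk level under the wheel's vertical axis; x points into the unit, away from the drawer front; y to the left of someone facing +x; z up. Inner faces of the drawer's side walls at y = +-111 mm, outer +-117, their top 66 mm above the desk.
- drawer_front (a point): Middle of the drawer front's top edge, 85 mm above the desk. The front is 246 mm wide, 12 thick; inner face 112 mm and outer face 124 mm from the wheel's axis; a pull lip juts out to 138 mm.
- unit_edge (a point): Middle of the front upper edge of the unit's top, 102 mm above the desk, 56 mm behind the wheel's axis. The top (268 mm wide, 10 thick, underside 92 mm up) covers the back of the wheel and runs to 302 mm behind the axis. The opening to reach through, from drawer front to this edge, is 222 mm wide and 168 long.
- wheel (a joint): Turn of the wheel about its vertical axis, rad, positive counter-clockwise from above, about 0 at the start. Sprung clicks at -1.257, 0 and 1.257 (72 degrees apart), stops 0.12 beyond the outer ones. Takes about 0.06 N m; within about 0.1 rad of a click it pulls itself in and stays.
- wheel_disc (a point): Centre of the white wheel's floor, 28 mm above the desk. Disc 107 mm in radius with five equal pockets, 72 degrees each, parted by radial ribs 3 mm thick and 12 mm high (top 40 mm above the desk), half-way between pocket centres; the rim is as high. The two back pockets, partly under the unit's top, hold round tins (47 mm across, 40 high) fixed to the wheel.
- wheel_fin (a point): Point on the wheel's axis at which to grip the upright grey fin that turns the wheel, 66 mm above the desk. The fin is 50 mm long, 12 mm thick, its top 80 mm above the desk. The point turns with the wheel: x runs along the fin, y across it; at joint 0 the fin lies along the unit's x.
- pocket_front (a point): Centre of the floor of the pocket that starts at the drawer front (empty), 67 mm from the wheel's axis, 28 mm above the desk; turns with the wheel. A pocket runs from 25 to 104 mm from the axis and is about 93 mm across at its centre. Neighbouring pocket centres are 79 mm apart.
- pocket_left (a point): The same for the neighbouring pocket that starts on the unit's +y side; a positive turn of 1.257 brings it to the front. It starts either empty or with the loose stored tin.
- pocket_right (a point): The same for the neighbouring pocket that starts on the unit's -y side; a negative turn of 1.257 brings it to the front. It starts either empty or with the loose stored tin.
- stored_center (a point): Centre of the loose round tin (47 mm across, 40 mm high) that stands in the left or the right pocket and stays there; the other one is the empty neighbour.
- ball_center (a point): Centre of the stainless steel tea infuser ball, 44 mm across, standing on a flat foot 26 mm across; the centre is 21 mm above what it stands on. 60 g or so. It starts on the desk at any yaw.
- tin_center (a point): Centre of the plain oblong metal tea tin, 56 mm long (its x), 34 mm wide (its y), 44 mm high (z); centre 22 mm above what it stands on. 100 g or so. It starts upright on the desk at any yaw.
- mug: Black ceramic mug, bystander: 76 mm across, 80 mm high, handle reaching to about 74 mm from its axis on its +y side. Origin under its centre.
- timer: Round kitchen timer with a blue dial, bystander: 62 mm across, 38 mm high. Origin under its centre.
- cashbox: Grey plastic cash box, lid shut, bystander: 114 mm (x) by 154 mm (y), 68 mm high, with a wire handle up to 79 mm. Origin under its centre.
- pentray: Wooden pen tray with pens, bystander: 90 mm (x) by 240 mm (y), 26 mm high. Origin under its centre.

How it is judged:
By the outcome, as a careful person would: the job done as asked, in the order asked, and still so for the second after the job is handed in, with the robot touching nothing.
It also fails if it takes over 67 s, if anything falls off the work surface, if the arm or the gripper's body presses on something with over 40 N, if the wrist force passes 120 N, or if a joint passes its speed limit or range.

### The arm

A 6-joint arm with a two-finger parallel gripper is mounted at the origin on the work surface. World frame = base frame: x ahead of the robot, y to its left, z up, the work surface at z = 0. Lengths are in m, angles in rad, forces in N, time in s.
With the tool pointing down it reaches from about 0.3 to 0.875 m from the base axis. Payload 6.4 kg.
Tool frame: the origin (TCP) lies midway between the tips of the shut fingers; the grasp point (between the pads) lies 19 mm behind it; z points along the fingers, y is the direction in which the jaws open and shut (so a half turn about z gives the same grasp; the last joint's range is limited). The gripper opens to 85 mm and grips with 20 to 120 N. Pads are 22 mm wide; open, the fingers measure 114 mm over their backs; the gripper's body (76 mm by 85 mm) begins 54 mm behind the grasp point. The pads swing forward as they close: fully open they stand 13 mm farther back than shut.
Start: joints at [-1.514, 0.181, 1.607, -0, 1.354, -0.206], TCP at [0.149, -0.555, 0.231] pointing down, gripper open.
Joint ranges: [-2.99, 2.99], [-0.89, 2.07], [0.3, 2.58], [-1.14, 4.28], [0, 2.63], [-3.12, 3.12]. Speed limits (rad/s): [2.57, 2.57, 3.01, 3.14, 3.14, 3.14].

### API

Orientations are given as a unit quaternion [w, x, y, z].
In Python, from bench import get_obs, camera, hand_in gives the robot as it stands.
- The arm moves only by the tool drive_tool, never from a script. Its argument "deltas" is a list of rows, each a list of 2 entries, a list of its own where there are three numbers: the shift along the world's x, y, z in m, then the turn about the world's z in rad. A call has 1 to 10 rows; each row shifts and turns the pose as measured when the row begins; what a row does not reach is not made up. A row lasts 1/10 s, in which the tool goes at most 50 mm and 8.59 degrees, less where a joint would pass 70% of its speed; a pose out of reach is approached as far as the arm can. A call is refused whole if a number of a shift passes 0.05 or a number of a turn 0.15, either way. A call with a gripper value outside its range is refused whole. "gripper" is the opening, from 0 (shut) to 1 (fully open), set as the call begins (left out, the last holds). The fingers move at their own pace and stop on an object; the grip force is fixed at half the most. Time passes only in rows, so rows that do not move let the fingers close. It gives the time, the measured TCP pose, the force and the opening at its end, in the units of the state.
- get_obs(): the state, without advancing time (a new reading comes with each control period).
- camera(name): name is "scene" or "top" or "wrist"; returns a dict with "frame" (420x560x3 uint8, red, green, blue), "fx", "fy", "cx", "cy" (pixels), "eye" and "attitude" of the camera in the world. Camera axes: x right, y down, z forward; pixel columns grow to the right and rows downward; lengths in m; the calibration is good to about 2 mm. The wrist camera is an equidistant fisheye: a pixel r from the principal point sees the ray r / f radians off the axis. A picture is of the moment at which its call begins. There is no depth.
- hand_in(): hands the job in, once; it reports no verdict.
The state is a dict: "time_s": time; "q": joint angles; "dq": joint speeds; "joint_efforts": joint torques, N m; "eef_pos": TCP position; "eef_rot": TCP orientation; "wrist_force": force on the tool from outside, world axes, zero at the start; "torque": the same for the moment, N m; "opening": opening from 0.0 (shut) to 1.0 (fully open).
Only numpy, scipy, OpenCV 4.12 (cv2) and the standard library are available. Lean on these libraries where they do the work, as an engineer would, in place of code of your own. Each camera call takes 0.05 s, during which the arm holds its last target.

## Working session

There is one attempt and no reset: what is moved stays moved. The work goes in short steps, Python scripts to look and compute and a tool call to move; the robot and the scene stay as the last step left them, time stands still between calls to the robot, and variables do not carry over. Pictures are saved under pics/ and viewed, and the job is handed in when it is done.

Besides the shell and the picture viewer there is one more tool, called as a command line: name --argument value ..., lists and objects as JSON in quotes. drive_tool: Moves the arm, as the interface text tells. Its arguments: {"type":"object","properties":{"deltas":{"type":"array","items":{"type":"array"}},"gripper":{"type":"number"}},"required":["deltas"]}

```bash
ls; mkdir -p pics
python3 - <<'E'
from bench import *
import cv2
print(get_obs())
for n in ("scene","top","wrist"):
    c=camera(n); cv2.imwrite(f"pics/{n}0.png",c["frame"][:,:,::-1])
    print(n,{k:v for k,v in c.items() if k!="frame"})
E
```

```text
pics
{'time_s': 0.0, 'q': array([-1.51426815e+00,  1.81554628e-01,  1.60799571e+00, -1.91648468e-05,
        1.35376627e+00, -2.06315190e-01]), 'dq': array([-0.0006506 , -0.00131848,  0.00141287, -0.00080559,  0.00077103,
       -0.00030522]), 'joint_efforts': array([ 4.13415901e-04, -4.44865537e+01, -3.51336658e+01, -2.30826645e-04,
        9.11877549e-03, -1.82320906e-05]), 'eef_pos': array([ 0.14937222, -0.554702  ,  0.23038244]), 'eef_rot': array([-8.60261045e-04,  9.91375953e-01,  1.31045703e-01,  5.51665470e-05]), 'wrist_force': array([ 0.12747417, -0.0570592 ,  0.7400786 ]), 'torque': array([ 0.00588097, -0.05601771, -0.0143479 ]), 'opening': 1.0001450555196096}
scene {'fx': 433.93189520716413, 'fy': 433.93189520716413, 'cx': 274.6532523444145, 'cy': 206.4439992672896, 'eye': array([1.33114871, 0.35535171, 0.7249288 ]), 'attitude': array([-0.25652021,  0.48870342,  0.74253067, -0.3794925 ])}
top {'fx': 487.22455351387964, 'fy': 487.22455351387964, 'cx': 279.64205860109286, 'cy': 213.05706260492838, 'eye': array([0.3565071 , 0.01811979, 1.29837901]), 'attitude': array([ 0.04945662, -0.69895721,  0.71154285, -0.05215011])}
wrist {'fx': 325.19226210127806, 'fy': 325.19226210127806, 'cx': 281.50199092245396, 'cy': 205.8537066734266, 'eye': array([ 0.22827828, -0.53427865,  0.37349742]), 'attitude': array([ 0.12720834,  0.78316963, -0.6006518 , -0.09839098])}
```

View pics/top0.png

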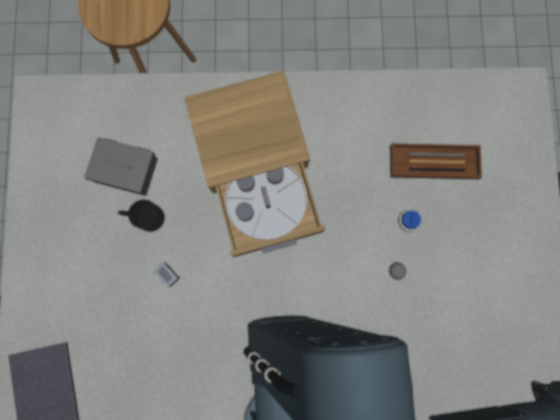

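View pics/scene0.png

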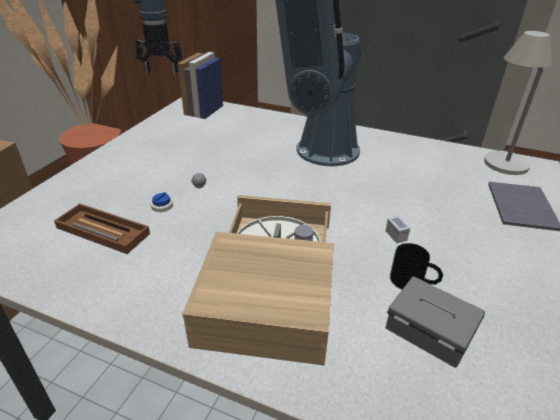

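View pics/wrist0.png

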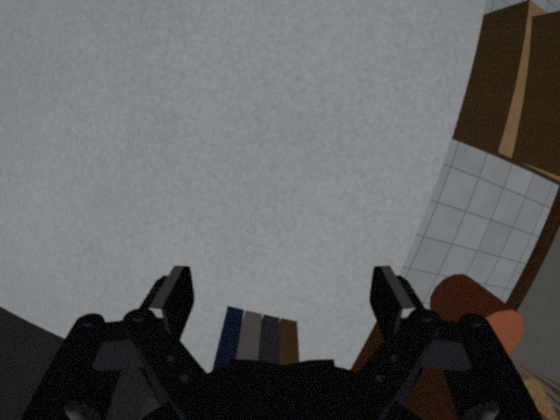

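The top view shows the unit with its drawer opening towards the robot. The wheel is at about (267,200) and the loose tin stands in the left pocket (244,211), so the right pocket is the empty one and the turn is negative. The ball is at (398,271), the oblong tin at (168,274), the timer at (410,220) and the mug at (147,215).

```bash
cat > h.py <<'E'
import numpy as np, cv2
from scipy.spatial.transform import Rotation as R
def rot(c): 
    a=c["attitude"]; return R.from_quat([a[1],a[2],a[3],a[0]]).as_matrix()
def ray(c,u,v,fish=False):
    x=(u-c["cx"])/c["fx"]; y=(v-c["cy"])/c["fy"]
    if fish:
        t=np.hypot(x,y); s=np.sin(t)/t if t>1e-9 else 1; d=np.array([x*s,y*s,np.cos(t)])
    else: d=np.array([x,y,1.])
    return rot(c)@d
def onz(c,u,v,z,fish=False):
    d=ray(c,u,v,fish); return c["eye"]+d*(z-c["eye"][2])/d[2]
def proj(c,p,fish=False):
    q=rot(c).T@(np.array(p)-c["eye"])
    if fish:
        r=np.hypot(q[0],q[1]); t=np.arctan2(r,q[2]); return c["cx"]+c["fx"]*t*q[0]/r, c["cy"]+c["fy"]*t*q[1]/r
    return c["cx"]+c["fx"]*q[0]/q[2], c["cy"]+c["fy"]*q[1]/q[2]
E
python3 - <<'E'
from bench import *
from h import *
c=camera("top"); f=c["frame"]
for n,u,v,z in [("ball",398,271,.021),("tin",168,274,.04),("wheel",267,200,.03),("timer",410,220,.038),("mug",147,215,.08)]:
    print(n,onz(c,u,v,z).round(4))
b=f[:,:,::-1]
def crop(u0,v0,w,h,s,n): cv2.imwrite(n,cv2.resize(b[v0:v0+h,u0:u0+w],None,fx=s,fy=s,interpolation=cv2.INTER_CUBIC))
crop(180,130,160,130,5,"pics/c1.png")
t=np.hstack([cv2.resize(b[250:295,145:190],(400,400),interpolation=cv2.INTER_CUBIC),cv2.resize(b[250:295,375:420],(400,400),interpolation=cv2.INTER_CUBIC)])
cv2.imwrite("pics/c2.png",t)
E
```

```text
ball [ 0.3835 -0.2941  0.021 ]
tin [0.386  0.3005 0.04  ]
wheel [0.5756 0.0444 0.03  ]
timer [ 0.5147 -0.3282  0.038 ]
mug [0.5339 0.3466 0.08  ]
```

View pics/c1.png

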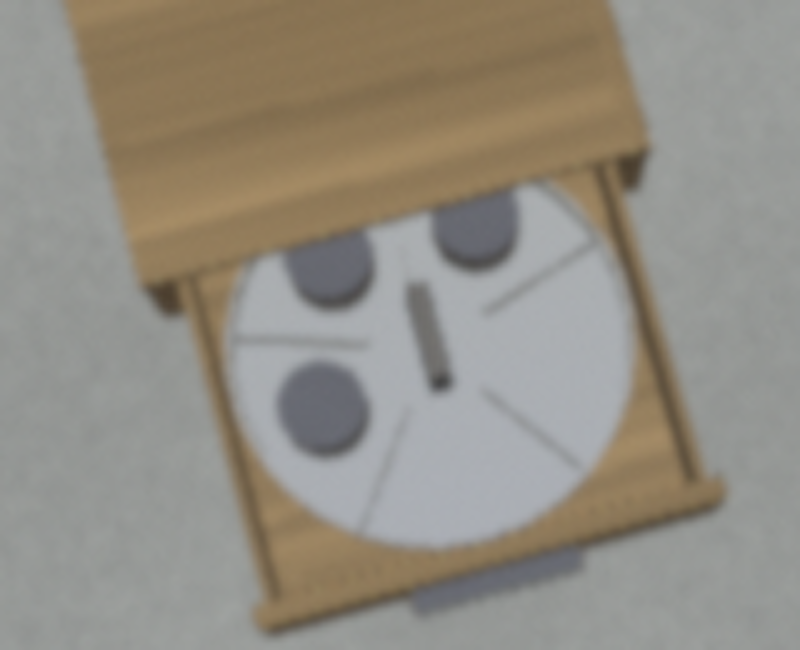

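View pics/c2.png

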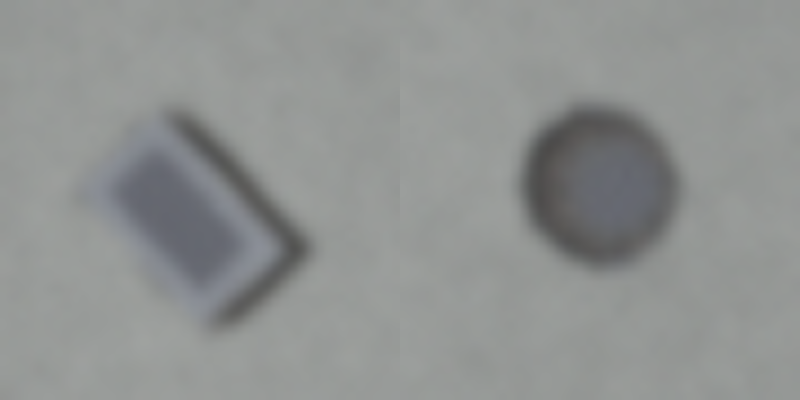

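Run:
```python
from bench import *
from h import *
c=camera("top"); np.set_printoptions(precision=4,suppress=True)
P=lambda x,y,z: onz(c,180+(x+.5)/5-.5,130+(y+.5)/5-.5,z)
a=P(418,285,.08);b=P(440,378,.08);print("fin",(a+b)/2,np.linalg.norm(a-b),np.arctan2(*(a-b)[[1,0]]))
a=P(142,287,.102);b=P(650,150,.102);d=a-b;print("unit edge",(a+b)/2,np.linalg.norm(d),np.arctan2(-d[0],d[1]))
a=P(255,606,.085);b=P(722,482,.085);d=a-b;print("front",(a+b)/2,np.linalg.norm(d),np.arctan2(-d[0],d[1]))
print("axis by rim",P((230+633)/2,347,.04),"stored",P(318,403,.068))
Q=lambda x,y,z: onz(c,145+(x+.5)/8.889-.5,250+(y+.5)/8.889-.5,z)
k=[Q(*p,.044) for p in [(88,190),(165,112),(287,243),(208,324)]]
print("tin",np.mean(k,0),[np.linalg.norm(k[i]-k[i-3]) for i in range(4)])
d=(k[2]-k[1])+(k[3]-k[0]);print("long axis",np.arctan2(d[1],d[0]))
d=(k[1]-k[0])+(k[2]-k[3]);print("short axis",np.arctan2(d[1],d[0]))
# masks
f=c["frame"].astype(int)
hs=f.sum(2)
sub=np.zeros(hs.shape,np.uint8); sub[253:290,380:416]=(hs[253:290,380:416]<390)*255
m=cv2.moments(sub,True);print("ball mask",m["m10"]/m["m00"],m["m01"]/m["m00"],m["m00"],onz(c,m["m10"]/m["m00"],m["m01"]/m["m00"],.021))
# scene check
s=camera("scene");b=s["frame"][:,:,::-1]
for n,p in [("ball",(.3835,-.2941,.021)),("tin",(.386,.305,.044))]: print(n,proj(s,p))
cv2.imwrite("pics/c3.png",np.hstack([cv2.resize(b[205:255,370:430],(400,333),interpolation=cv2.INTER_CUBIC),cv2.resize(b[155:205,170:230],(400,333),interpolation=cv2.INTER_CUBIC)]))
```

```text
fin [0.5776 0.0473 0.08  ] 0.04929797059484222 0.2147940092340308
unit edge [0.6316 0.0619 0.102 ] 0.2641925863447893 0.252042713492939
front [0.4684 0.0184 0.085 ] 0.24137337484751697 0.24248799397296913
axis by rim [0.5765 0.047  0.04  ] stored [0.5437 0.1047 0.068 ]
tin [0.3861 0.3057 0.044 ] [np.float64(0.030906577554222586), np.float64(0.05214050759853683), np.float64(0.03176134543434598), np.float64(0.052238344562888166)]
long axis -2.3981564541295737
short axis -0.7801539303896711
ball mask 396.9744525547445 270.521897810219 274.0 [ 0.3847 -0.2915  0.021 ]
ball (np.float64(197.78716483175737), np.float64(179.49978182934603))
tin (np.float64(396.961385620912), np.float64(222.20943886847294))
```

View pics/c3.png

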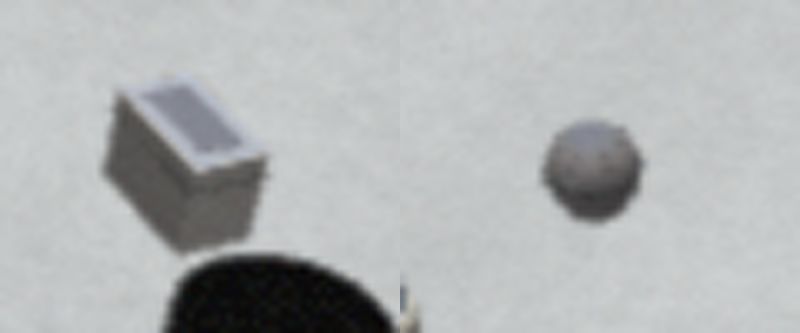

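drive_tool --deltas '[[[0.03,0.033,0],-0.018],[[0.03,0.033,0],0],[[0.03,0.033,0],0],[[0.03,0.033,0],0],[[0.03,0.033,0],0],[[0.03,0.033,0],0],[[0.03,0.033,0],0],[[0.025,0.032,-0.02],0],[[0,0,-0.04],0],[[0,0,-0.04],0]]' --gripper 1.0

```text
time_s: 1.3
eef_pos: [0.3939, -0.2848, 0.1355]
eef_rot: [0.007, 0.993, 0.12, 0.005]
wrist_force: [-0.9, 0.2, 0.6]
opening: 1.001
```

```bash
cat > look.py <<'E'
import sys
from bench import *
from h import *
np.set_printoptions(precision=4,suppress=True)
cam,name=sys.argv[1:3]
c=camera(cam); cv2.imwrite("pics/"+name+".png",c["frame"][:,:,::-1])
import pickle; pickle.dump(c,open("last_%s.pkl"%cam,"wb"))
o=get_obs(); q=o["eef_rot"]; Rm=R.from_quat([q[1],q[2],q[3],q[0]]).as_matrix()
print("t",o["time_s"],"tcp",o["eef_pos"],"yaw",np.arctan2(Rm[1,0],Rm[0,0]),"tilt",Rm[2,2],"op",o["opening"],"F",o["wrist_force"],"q6",o["q"][5])
E
python3 look.py wrist w1
```

```text
t 1.35 tcp [ 0.3907 -0.2813  0.1287] yaw 0.24046458390665945 tilt -0.9999750992621048 op 0.9981626018202119 F [-3.3733  2.3708 -4.8898] q6 0.45787071503363475
```

View pics/w1.png

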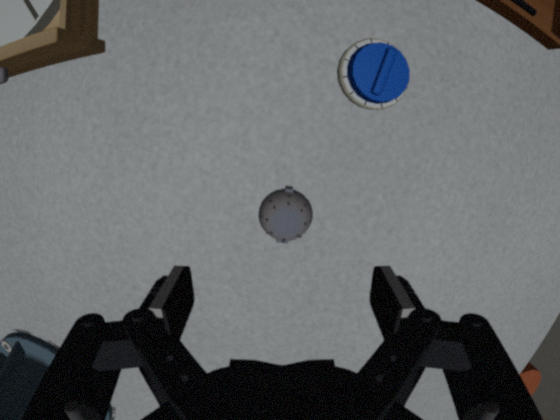

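The wrist view shows the ball at (286,214), with a small clasp at the top (290,190) and bottom (282,240). The timer is at (375,73).

Run:
```python
import pickle
from h import *
c=pickle.load(open("last_wrist.pkl","rb"))
print(c["eye"],onz(c,286,214.5,.021,True), proj(c,[.3907,-.2813,.02],True))
# second estimate from edges: ball diameter
a=onz(c,259,214.5,.021,True);b=onz(c,313,214.5,.021,True);print(np.linalg.norm(a-b))
```

```text
[ 0.47151427 -0.26386635  0.27917947] [ 0.38430462 -0.29348704  0.021     ] (np.float64(273.688578880907), np.float64(203.89543216058846))
0.04564140375071674
```

drive_tool --deltas '[[[-0.006,-0.011,0],0],[[0,0,0],0],[[0,0,-0.03],0],[[0,0,-0.03],0],[[0,0,-0.02],0],[[0,0,0],0]]'

```text
time_s: 1.95
eef_pos: [0.3865, -0.3015, 0.0554]
eef_rot: [0.008, 0.993, 0.117, 0.005]
wrist_force: [-0.4, -0.3, 1.0]
opening: 1.0
```

drive_tool --deltas '[[[-0.002,0.009,0],0.0],[[0,0,0],0],[[0,0,-0.02],0],[[0,0,-0.02],0],[[0,0,0],0]]'

```text
time_s: 2.45
eef_pos: [0.3886, -0.2986, 0.0244]
eef_rot: [0.015, 0.993, 0.116, 0.01]
wrist_force: [-0.1, -0.1, 0.5]
opening: 1.001
```

drive_tool --deltas '[[[-0.004,0.006,-0.01],0.0],[[0,0,0],0],[[0,0,0],0]]'

```text
time_s: 2.75
eef_pos: [0.386, -0.2939, 0.0173]
eef_rot: [0.017, 0.993, 0.117, 0.011]
wrist_force: [0.1, -0.4, -1.0]
opening: 0.999
```

```bash
python3 look.py wrist w2
```

```text
t 2.8 tcp [ 0.3858 -0.2936  0.0171] yaw 0.23415869024310598 tilt -0.9991984682844203 op 1.0024275006398162 F [-0.0877 -0.1906 -0.5274] q6 0.43996590278330416
```

View pics/w2.png

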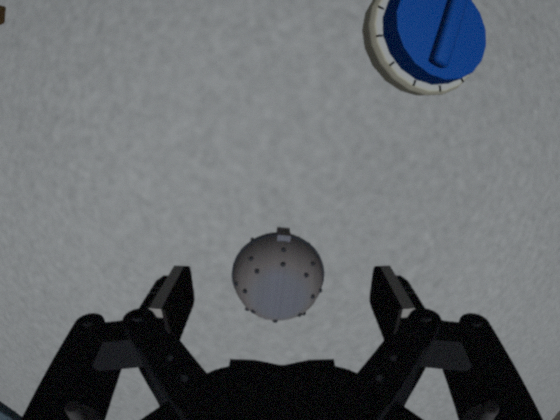

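The ball sits between the jaws, at (278,277) against a jaw middle of about x=283. I lower and close.

drive_tool --deltas '[[[-0.001,0,-0.011],0.0],[[0,0,0],0]]'

```text
time_s: 3.0
eef_pos: [0.3852, -0.2942, 0.0064]
eef_rot: [0.018, 0.993, 0.117, 0.011]
wrist_force: [-0.6, 0.3, -0.2]
opening: 1.002
```

drive_tool --deltas '[[[0,0,0],0],[[0,0,0],0],[[0,0,0],0],[[0,0,0],0],[[0,0,0],0],[[0,0,0],0],[[0,0,0],0],[[0,0,0],0]]' --gripper 0.0

```text
time_s: 3.8
eef_pos: [0.3853, -0.2944, 0.0065]
eef_rot: [0.018, 0.993, 0.117, 0.011]
wrist_force: [-0.4, 0.5, 0.7]
opening: 0.486
```

drive_tool --deltas '[[[0,0,0.02],0],[[0,0,0.035],0],[[0,0,0.035],0],[[0,0.01,0.035],0],[[0.01,0.03,0.01],0],[[0.012,0.03,0],0],[[0.012,0.03,0],0],[[0.012,0.03,0],0],[[0.012,0.03,0],0],[[0.012,0.03,0],0]]'

```text
time_s: 4.8
eef_pos: [0.4555, -0.1004, 0.1473]
eef_rot: [0.018, 0.993, 0.112, 0.013]
wrist_force: [0.8, -0.1, -0.5]
opening: 0.48
```

drive_tool --deltas '[[[0.012,0.03,0],0],[[0.012,0.03,0],0],[[0.012,0.03,0],0],[[0.01,0.02,0],0],[[0,0.01,0],0],[[0,0,0],0],[[0,0,0],0]]'

```text
time_s: 5.5
eef_pos: [0.5022, 0.0282, 0.1464]
eef_rot: [0.018, 0.993, 0.115, 0.013]
wrist_force: [-0.4, -0.4, -0.4]
opening: 0.483
```

```bash
python3 look.py wrist w3
```

```text
t 5.55 tcp [0.5021 0.028  0.1463] yaw 0.23053272060340418 tilt -0.999035133483183 op 0.48210203644769983 F [-0.305   0.912  -1.2606] q6 1.1910873247015341
```

View pics/w3.png

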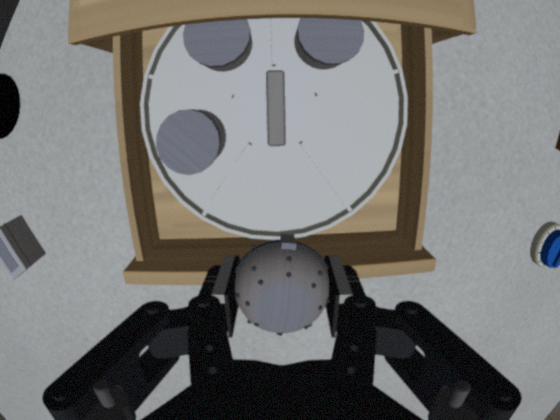

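The wrist view shows the ball held, the loose tin in the left pocket at (188,142), the fin with ends (275,71) and (277,146), and front ribs at about (225,180) and (330,180).

Run:
```python
import pickle
from h import *
np.set_printoptions(precision=4,suppress=True)
c=pickle.load(open("last_wrist.pkl","rb"))
P=lambda u,v,z: onz(c,u,v,z,True)
a=P(275.5,71,.08);b=P(277,146,.08);print("fin",(a+b)/2,np.linalg.norm(a-b),np.arctan2(*(a-b)[[1,0]]))
# ring: outer edge points
k=np.array([P(u,v,.04)[:2] for u,v in [(141,110),(407,105),(274,236),(200,213),(350,211),(150,72),(398,68)]])
A=np.c_[2*k,np.ones(len(k))];s=np.linalg.lstsq(A,(k**2).sum(1),rcond=None)[0];print("ring",s[:2],np.sqrt(s[2]+s[:2]@s[:2]))
print("rib ends",P(204,212,.04),P(350,210,.04))
a=P(125,279,.085);b=P(435,270,.085);d=a-b;print("front outer",(a+b)/2,np.linalg.norm(d),np.arctan2(-d[0],d[1]))
print("stored",P(190,136,.068))
```

```text
fin [0.578  0.0462 0.08  ] 0.04888572450188656 0.24767858366431694
ring [0.5793 0.0464] 0.10515506567383712
rib ends [0.4846 0.0848 0.04  ] [ 0.5123 -0.0328  0.04  ]
front outer [0.4617 0.0153 0.085 ] 0.24466129302435316 0.24131948230824743
stored [0.5475 0.1004 0.068 ]
```

drive_tool --deltas '[[[0.011,0.002,0],0.013],[[0,0,-0.02],0],[[0,0,-0.03],0],[[0,0,-0.02],0],[[0,0,0],0]]'

```text
time_s: 6.05
eef_pos: [0.5174, 0.0251, 0.0764]
eef_rot: [0.019, 0.993, 0.119, 0.016]
wrist_force: [-0.2, -0.2, -0.5]
opening: 0.482
```

drive_tool --deltas '[[[-0.005,0.005,0],0],[[0,0,-0.015],0],[[0,0,-0.015],0],[[0,0,0],0]]'

```text
time_s: 6.45
eef_pos: [0.5153, 0.0289, 0.0499]
eef_rot: [0.02, 0.993, 0.118, 0.018]
wrist_force: [0.2, 0.4, -0.3]
opening: 0.481
```

drive_tool --deltas '[[[-0.002,0.001,-0.006],0],[[-0.001,0,-0.005],0],[[0,0,0],0],[[0,0,0],0]]'

```text
time_s: 6.85
eef_pos: [0.5144, 0.0298, 0.0419]
eef_rot: [0.021, 0.993, 0.118, 0.021]
wrist_force: [0.3, -0.1, -0.7]
opening: 0.482
```

drive_tool --deltas '[[[-0.001,0,-0.004],0],[[0,0,-0.003],0],[[0,0,-0.002],0],[[0,0,0],0]]'

```text
time_s: 7.25
eef_pos: [0.515, 0.0293, 0.0344]
eef_rot: [0.021, 0.992, 0.118, 0.022]
wrist_force: [-2.1, -0.2, 2.5]
opening: 0.485
```

drive_tool --deltas '[[[0,0,0],0],[[0,0,0],0],[[0,0,0],0],[[0,0,0],0]]' --gripper 0.66

```text
time_s: 7.65
eef_pos: [0.5151, 0.0293, 0.0341]
eef_rot: [0.021, 0.992, 0.118, 0.022]
wrist_force: [1.0, -0.2, 0.3]
opening: 0.658
```

```bash
python3 look.py wrist w4
```

```text
t 7.7 tcp [0.5151 0.0293 0.0341] yaw 0.23810732511261784 tilt -0.998069612962399 op 0.6625183406982932 F [-0.4753  0.3978 -0.8419] q6 1.202566043552329
```

View pics/w4.png

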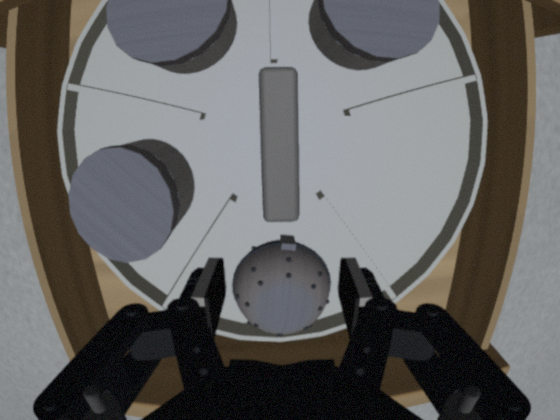

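The ball is standing released in the front pocket at (282,286), with both pads clear. I raise and go over the fin.

drive_tool --deltas '[[[0,0,0.015],0],[[0,0,0.03],0],[[0,0,0.03],0],[[0,0,0.02],0],[[0.02,0.005,0.0],0],[[0.025,0.006,0],0],[[0.018,0.006,0],0.005],[[0,0,0],0],[[0,0,0],0]]'

```text
time_s: 8.6
eef_pos: [0.5777, 0.0471, 0.1322]
eef_rot: [0.021, 0.992, 0.121, 0.021]
wrist_force: [0.4, -0.4, -0.2]
opening: 0.66
```

drive_tool --deltas '[[[0,0,0],0],[[0,0,0],0],[[0,0,0],0],[[0,0,0],0]]' --gripper 0.36

```text
time_s: 9.0
eef_pos: [0.5747, 0.0467, 0.1312]
eef_rot: [0.021, 0.992, 0.12, 0.02]
wrist_force: [0.7, 0.3, 0.5]
opening: 0.36
```

```bash
python3 look.py wrist w5;python3 look.py top t5; python3 -c "
import cv2;b=cv2.imread('pics/t5.png');cv2.imwrite('pics/t5c.png',cv2.resize(b[130:260,180:340],None,fx=5,fy=5,interpolation=cv2.INTER_CUBIC))"
```

```text
t 9.05 tcp [0.5747 0.0467 0.1313] yaw 0.2421219366785466 tilt -0.9983661337414473 op 0.36197088155123935 F [-0.9736 -0.1719 -0.4706] q6 1.2376404168637587
t 9.1 tcp [0.5749 0.0467 0.1313] yaw 0.24216423604619855 tilt -0.9983574065093974 op 0.3608294092895994 F [-0.2636 -0.2711 -0.5296] q6 1.2376621880477983
```

View pics/w5.png

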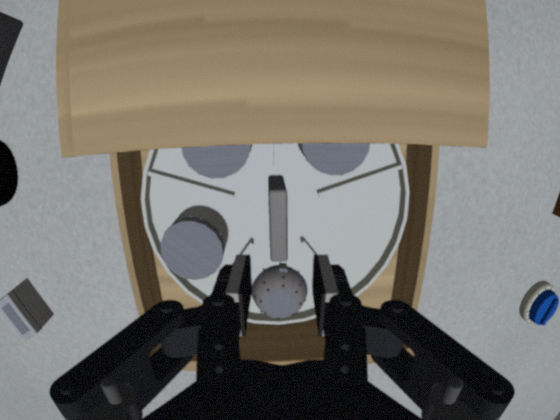

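View pics/t5c.png

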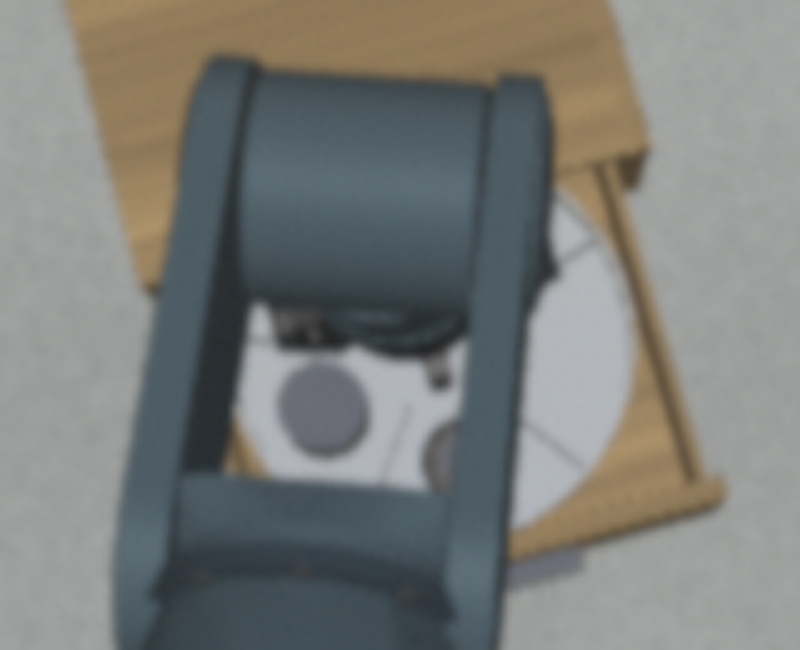

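drive_tool --deltas '[[[0.002,0.002,-0.015],0],[[0,0.001,-0.02],0],[[0,0.001,-0.015],0],[[0,0,0],0]]'

```text
time_s: 9.5
eef_pos: [0.577, 0.051, 0.0779]
eef_rot: [0.021, 0.992, 0.12, 0.02]
wrist_force: [-1.0, 0.1, -0.0]
opening: 0.361
```

drive_tool --deltas '[[[0.001,-0.004,-0.004],0],[[0,0,-0.012],0],[[0,0,-0.01],0],[[0,0,0],0]]'

```text
time_s: 9.9
eef_pos: [0.5784, 0.0466, 0.0497]
eef_rot: [0.021, 0.992, 0.12, 0.021]
wrist_force: [-0.4, 0.0, -0.5]
opening: 0.357
```

drive_tool --deltas '[[[0,0,0],0],[[0,0,0],0],[[0,0,0],0],[[0,0,0],0],[[0,0,0],0]]' --gripper 0.0

```text
time_s: 10.4
eef_pos: [0.5783, 0.0465, 0.0496]
eef_rot: [0.02, 0.993, 0.119, 0.02]
wrist_force: [1.3, -1.4, -2.7]
opening: 0.133
```

drive_tool --deltas '[[[0,0,0],-0.06],[[0,0,0],-0.1],[[0,0,0],-0.1],[[0,0,0],-0.1]]'

```text
time_s: 10.8
eef_pos: [0.578, 0.0466, 0.0496]
eef_rot: [0.023, 0.997, -0.067, 0.016]
wrist_force: [-0.3, -1.8, -2.3]
opening: 0.132
```

```bash
python3 look.py wrist w6
```

```text
t 10.85 tcp [0.5781 0.0466 0.0496] yaw -0.13900812696233264 tilt -0.9984106021636919 op 0.13691015679261503 F [-1.2033 -3.1395 -0.6702] q6 1.6416430890912097
```

drive_tool --deltas '[[[0,0,0],-0.11],[[0,0,0],-0.11],[[0,0,0],-0.11],[[0,0,0],-0.11],[[0,0,0],-0.11],[[0,0,0],-0.11],[[0,0,0],-0.11],[[0,0,0],-0.07],[[0,0,0],0]]'

```text
time_s: 11.75
eef_pos: [0.5776, 0.0472, 0.0496]
eef_rot: [0.027, 0.879, -0.477, 0.007]
wrist_force: [-2.2, -0.9, -2.6]
opening: 0.134
```

```bash
python3 look.py wrist w7
```

```text
t 11.8 tcp [0.5776 0.0472 0.0496] yaw -0.991909201725955 tilt -0.9984192341904679 op 0.13569950417416493 F [-3.636  -2.0635 -2.9893] q6 2.505382976679113
```

View pics/w7.png

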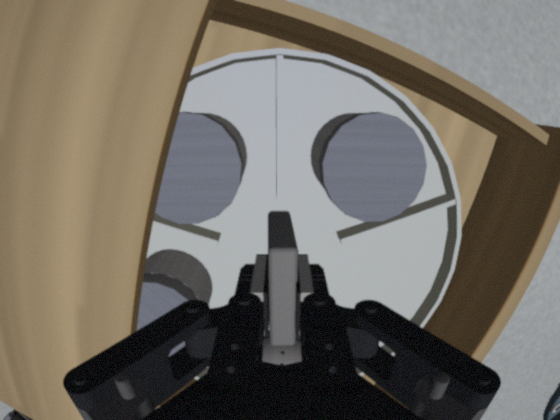

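The fin is gripped and the wheel has turned along with it. I finish the last 0.02 rad, open part way and rise.

drive_tool --deltas '[[[0,0,0],-0.02],[[0,0,0],0]]'

```text
time_s: 12.0
eef_pos: [0.5776, 0.0472, 0.0496]
eef_rot: [0.027, 0.875, -0.483, 0.007]
wrist_force: [-1.2, -1.8, -3.6]
opening: 0.132
```

drive_tool --deltas '[[[0,0,0],0],[[0,0,0],0],[[0,0,0],0],[[0,0,0.015],0],[[0,0,0.03],0],[[0,0,0.03],0],[[0,0,0.03],0],[[0,0,0.01],0]]' --gripper 0.34

```text
time_s: 12.8
eef_pos: [0.5771, 0.0474, 0.1723]
eef_rot: [0.028, 0.876, -0.481, 0.007]
wrist_force: [0.6, -0.6, -0.5]
opening: 0.341
```

```bash
python3 look.py wrist w8
```

```text
t 12.85 tcp [0.5775 0.0473 0.1728] yaw -1.003441019444462 tilt -0.9983411947726034 op 0.34324958762067226 F [ 1.2164 -0.3916  1.0971] q6 2.502830204123898
```

View pics/w8.png

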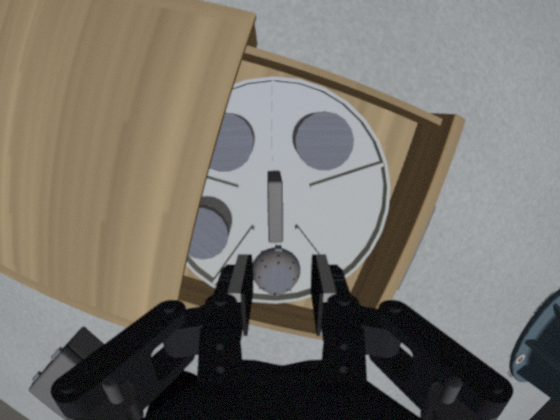

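The ball has ridden round in its pocket (276,270) and the wheel has clicked, so the empty pocket, at about (350,220), is now at the drawer front. On to the tin.

drive_tool --deltas '[[[-0.015,0.02,0],0.14],[[-0.015,0.02,0],0.14],[[-0.015,0.02,0],0.14],[[-0.015,0.02,0],0.14],[[-0.015,0.02,0],0.14],[[-0.015,0.02,0],0.14],[[-0.015,0.02,0],0.14],[[-0.015,0.02,0],0.14],[[-0.015,0.02,0],0.14],[[-0.015,0.02,0],0.14]]' --gripper 0.8

```text
time_s: 13.85
eef_pos: [0.4181, 0.2502, 0.165]
eef_rot: [0.018, 0.975, 0.221, 0.02]
wrist_force: [-0.3, -0.2, -0.5]
opening: 0.801
```

```bash
python3 look.py wrist w9
```

```text
t 13.9 tcp [0.4154 0.2524 0.1645] yaw 0.4556640484370394 tilt -0.9987657235349483 op 0.8022411967598286 F [-2.6925  1.9285  0.845 ] q6 1.4567428611775752
```

View pics/w9.png

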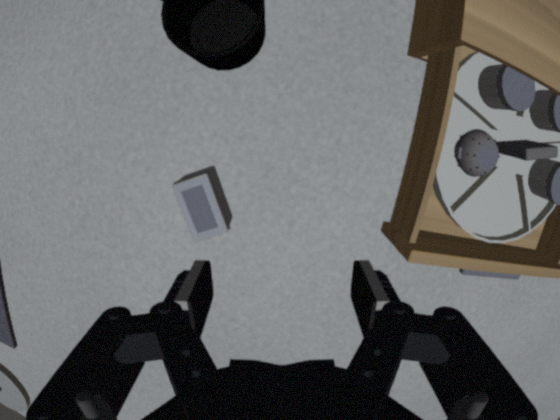

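The tin's top face shows corners at about (174,185), (211,174), (228,230) and (191,242).

Run:
```python
import pickle
from h import *
np.set_printoptions(precision=4,suppress=True)
c=pickle.load(open("last_wrist.pkl","rb"))
f=c["frame"]; g=f.sum(2).astype(int)
cv2.imwrite("pics/w9c.png",cv2.resize(f[150:260,150:250,::-1],None,fx=5,fy=5,interpolation=cv2.INTER_CUBIC))
k=np.array([onz(c,u,v,.044,True) for u,v in [(174,185),(211,174),(228,230),(191,242)]])
print(k.mean(0),[np.linalg.norm(k[i]-k[i-3]) for i in range(4)])
d=(k[1]-k[2])+(k[0]-k[3]);print(np.arctan2(d[1],d[0]))
```

```text
[0.386  0.3063 0.044 ] [np.float64(0.03440299921908963), np.float64(0.05168239706929881), np.float64(0.03650739750888416), np.float64(0.05400203772671663)]
0.6632958170760639
```

View pics/w9c.png

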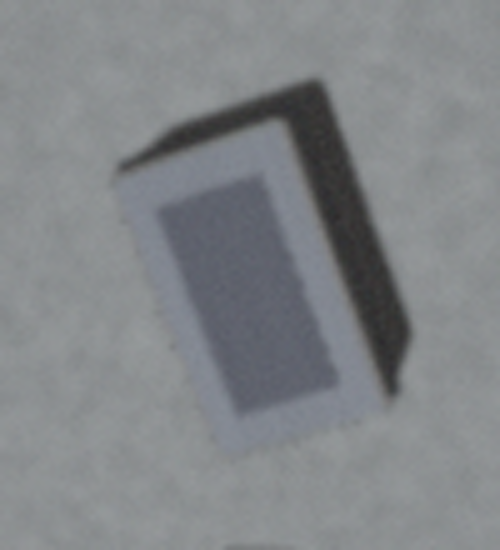

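Run:
```python
import pickle
from h import *
np.set_printoptions(precision=4,suppress=True)
c=pickle.load(open("last_wrist.pkl","rb"))
k=np.array([onz(c,150+u/5,150+v/5,.044,True) for u,v in [(115,180),(285,118),(393,400),(232,458)]])
print(k.mean(0),[np.linalg.norm(k[i]-k[i-3]) for i in range(4)])
d=(k[1]-k[2])+(k[0]-k[3]);print(np.arctan2(d[1],d[0]))
```

```text
[0.3861 0.306  0.044 ] [np.float64(0.032430219058450054), np.float64(0.053157981751176114), np.float64(0.03206097629675091), np.float64(0.054326004564797165)]
0.7563059871970459
```

drive_tool --deltas '[[[-0.01,0.018,0],0.1],[[-0.01,0.018,0],0.1],[[-0.009,0.018,0],0.1],[[0,0,-0.03],0],[[0,0,-0.03],0],[[0,0,0],0]]'

```text
time_s: 14.5
eef_pos: [0.3812, 0.3084, 0.099]
eef_rot: [0.014, 0.927, 0.375, 0.018]
wrist_force: [-0.5, -1.5, -0.1]
opening: 0.802
```

```bash
python3 look.py wrist w10
```

```text
t 14.55 tcp [0.3824 0.3089 0.1008] yaw 0.7701175210145473 tilt -0.9988462787284004 op 0.7967975000817776 F [-0.8192 -0.3757  0.6305] q6 1.2768720558686524
```

View pics/w10.png

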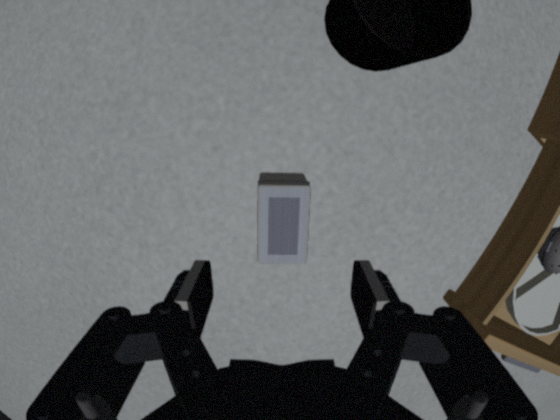

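The tin is aligned with the jaws at (283,223). I descend in stages.

drive_tool --deltas '[[[0.004,-0.003,-0.02],-0.01],[[0,0,-0.025],0],[[0,0,-0.015],0],[[0,0,0],0],[[0,0,0],0]]'

```text
time_s: 15.05
eef_pos: [0.3915, 0.3069, 0.0455]
eef_rot: [0.014, 0.929, 0.369, 0.024]
wrist_force: [0.5, 0.8, -0.1]
opening: 0.798
```

drive_tool --deltas '[[[-0.005,-0.001,0],0.01],[[0,0,-0.015],0],[[0,0,-0.015],0],[[0,0,0],0]]'

```text
time_s: 15.45
eef_pos: [0.3896, 0.3076, 0.0208]
eef_rot: [0.013, 0.927, 0.374, 0.029]
wrist_force: [-0.2, -0.5, 0.0]
opening: 0.801
```

```bash
python3 look.py wrist w11
```

```text
t 15.5 tcp [0.3904 0.308  0.0218] yaw 0.7688015487453737 tilt -0.9979270308082241 op 0.7990971447846588 F [-0.0586  0.2305  1.2144] q6 1.2790307071398852
```

View pics/w11.png

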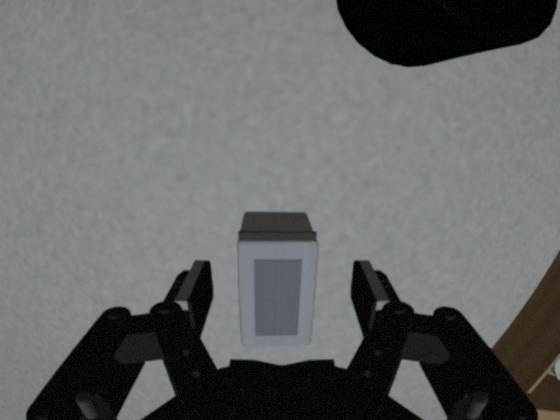

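drive_tool --deltas '[[[-0.003,-0.002,-0.008],0],[[0,0,-0.007],0],[[0,0,0],0],[[0,0,0],0]]'

```text
time_s: 15.9
eef_pos: [0.3886, 0.3068, 0.0085]
eef_rot: [0.013, 0.927, 0.375, 0.032]
wrist_force: [-1.2, -0.8, -0.2]
opening: 0.797
```

drive_tool --deltas '[[[0,0,0],0],[[0,0,0],0],[[0,0,0],0],[[0,0,0],0],[[0,0,0],0],[[0,0,0],0],[[0,0,0],0]]' --gripper 0.0

```text
time_s: 16.6
eef_pos: [0.389, 0.3072, 0.0094]
eef_rot: [0.013, 0.927, 0.375, 0.032]
wrist_force: [-0.1, 0.1, 0.6]
opening: 0.387
```

drive_tool --deltas '[[[0,0,0.015],0],[[0,0,0.035],0],[[0,0,0.04],0],[[0,-0.01,0.04],0],[[0.01,-0.03,0.01],-0.06],[[0.014,-0.03,0],-0.08],[[0.014,-0.03,0],-0.08],[[0.014,-0.03,0],-0.08],[[0.014,-0.03,0],-0.08],[[0.014,-0.03,0],-0.08]]'

```text
time_s: 17.6
eef_pos: [0.4675, 0.112, 0.1548]
eef_rot: [0.02, 0.988, 0.149, 0.028]
wrist_force: [0.5, 0.6, -1.2]
opening: 0.39
```

```bash
python3 look.py wrist w12
```

```text
t 17.65 tcp [0.4699 0.1082 0.1552] yaw 0.29413420192699946 tilt -0.9974537997394765 op 0.3931411125790472 F [ 3.0177 -3.9926 -0.2657] q6 1.295904084145238
```

View pics/w12.png

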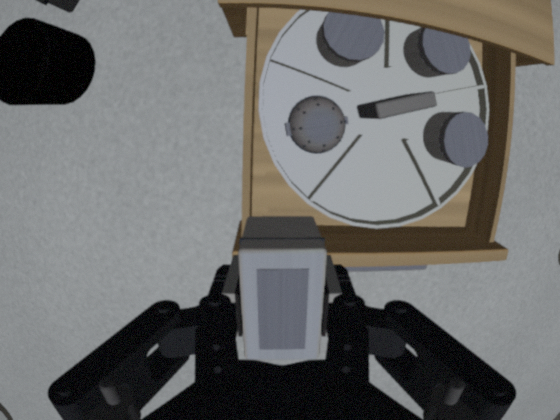

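The tin is held level in the jaws. The ball is in the left pocket at (317,124), and the empty pocket is at the front between the ribs at (335,165) and (420,170).

drive_tool --deltas '[[[0.014,-0.024,0],-0.025],[[0.014,-0.024,0],-0.025],[[0.012,-0.018,0],0],[[0.004,-0.008,0],0],[[0,0,0],0],[[0,0,0],0]]'

```text
time_s: 18.25
eef_pos: [0.5142, 0.0302, 0.154]
eef_rot: [0.021, 0.992, 0.118, 0.027]
wrist_force: [0.1, 0.4, -1.6]
opening: 0.391
```

```bash
python3 look.py wrist w13
```

```text
t 18.3 tcp [0.5141 0.0304 0.154 ] yaw 0.2390132587999468 tilt -0.9976354052042212 op 0.3905334861482151 F [ 0.2481  0.399  -1.0582] q6 1.1904720740510237
```

View pics/w13.png

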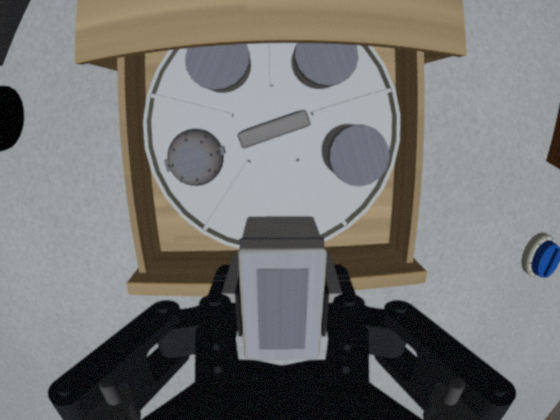

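drive_tool --deltas '[[[0.001,0.001,-0.02],0.005],[[0,0.001,-0.025],0],[[0,0.001,-0.02],0],[[0,0,0],0]]'

```text
time_s: 18.7
eef_pos: [0.5138, 0.0377, 0.0885]
eef_rot: [0.021, 0.992, 0.124, 0.028]
wrist_force: [-0.7, 0.7, -1.1]
opening: 0.396
```

drive_tool --deltas '[[[0.001,-0.006,0],0],[[0,0,-0.015],0],[[0,0,-0.015],0],[[0,0,0],0]]'

```text
time_s: 19.1
eef_pos: [0.5169, 0.0324, 0.0621]
eef_rot: [0.022, 0.991, 0.126, 0.031]
wrist_force: [-0.8, 0.6, -1.1]
opening: 0.389
```

drive_tool --deltas '[[[-0.002,-0.002,-0.008],-0.005],[[0,0,-0.008],0],[[0,0,0],0]]'

```text
time_s: 19.4
eef_pos: [0.517, 0.0298, 0.0483]
eef_rot: [0.023, 0.992, 0.123, 0.033]
wrist_force: [0.1, 0.3, -0.8]
opening: 0.394
```

```bash
python3 look.py wrist w14
```

```text
t 19.45 tcp [0.5173 0.0298 0.0488] yaw 0.2488181079174377 tilt -0.9967247141740485 op 0.3926097789653285 F [-1.0271  0.1036 -0.9873] q6 1.188260511837129
```

View pics/w14.png

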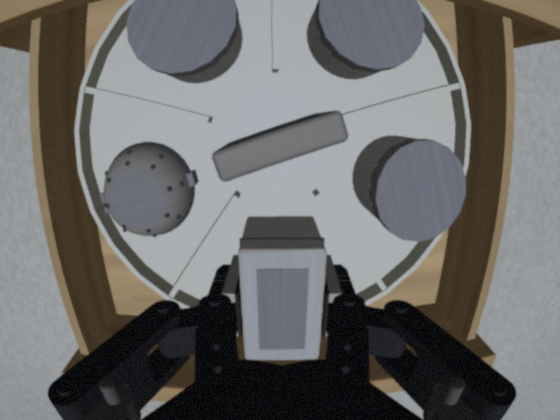

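drive_tool --deltas '[[[-0.002,0.001,-0.005],0],[[-0.001,0,-0.004],0],[[0,0,-0.002],0],[[0,0,0],0]]'

```text
time_s: 19.85
eef_pos: [0.5149, 0.0308, 0.0378]
eef_rot: [0.023, 0.992, 0.123, 0.034]
wrist_force: [0.1, -0.2, -0.5]
opening: 0.387
```

drive_tool --deltas '[[[0,0,-0.002],0],[[0,0,-0.001],0],[[0,0,0],0]]'

```text
time_s: 20.15
eef_pos: [0.5153, 0.0307, 0.038]
eef_rot: [0.023, 0.991, 0.124, 0.034]
wrist_force: [0.1, 0.3, -0.1]
opening: 0.389
```

drive_tool --deltas '[[[0,0,-0.004],0],[[0,0,-0.003],0],[[0,0,0],0]]'

```text
time_s: 20.45
eef_pos: [0.5164, 0.0307, 0.0384]
eef_rot: [0.024, 0.991, 0.125, 0.033]
wrist_force: [0.5, -0.0, 0.0]
opening: 0.391
```

drive_tool --deltas '[[[0,0,0],0],[[0,0,0],0],[[0,0,0],0],[[0,0,0],0]]' --gripper 0.62

```text
time_s: 20.85
eef_pos: [0.5172, 0.0306, 0.0383]
eef_rot: [0.024, 0.991, 0.125, 0.034]
wrist_force: [0.4, -1.1, -0.1]
opening: 0.616
```

```bash
python3 look.py wrist w15
```

```text
t 20.9 tcp [0.5171 0.0306 0.0382] yaw 0.25274704518591673 tilt -0.996515242939453 op 0.6209613000702854 F [-0.7649  0.661   0.6095] q6 1.1902138275980396
```

View pics/w15.png

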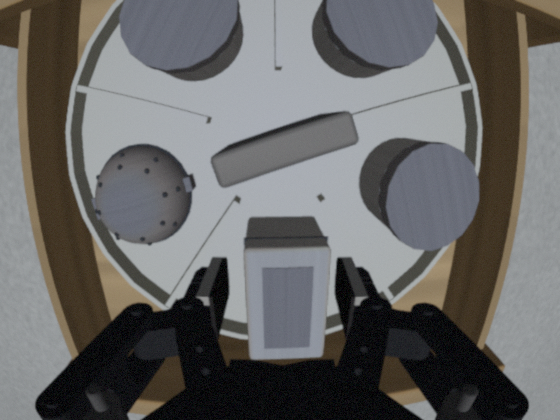

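drive_tool --deltas '[[[0,0,0.015],0],[[0,0,0.02],0],[[0,0,0.03],0],[[0,0,0.03],0],[[0,0,0.02],0],[[-0.02,0,0.02],0],[[-0.03,0,0.0],0],[[-0.03,0,0],0],[[-0.02,0,0],0],[[0,0,0],0]]'

```text
time_s: 21.9
eef_pos: [0.4117, 0.0306, 0.1749]
eef_rot: [0.023, 0.991, 0.125, 0.032]
wrist_force: [0.0, -0.5, 0.6]
opening: 0.617
```

```bash
python3 look.py wrist w16; python3 look.py scene s16; python3 -c "
import cv2;b=cv2.imread('pics/s16.png');cv2.imwrite('pics/s16c.png',cv2.resize(b[170:330,150:350],None,fx=3.5,fy=3.5,interpolation=cv2.INTER_CUBIC))"
```

```text
t 21.95 tcp [0.413  0.0305 0.1753] yaw 0.25178415404791704 tilt -0.9968146240559526 op 0.6182579612339181 F [-0.4279  1.0098 -0.2189] q6 1.134943899977173
t 22.0 tcp [0.414  0.0303 0.1756] yaw 0.2517096657522457 tilt -0.996759048582158 op 0.6149666300663679 F [0.0224 0.0509 0.5375] q6 1.1350477057391213
```

View pics/w16.png

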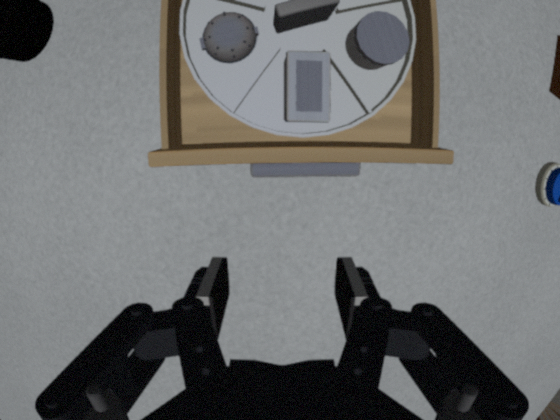

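View pics/s16c.png

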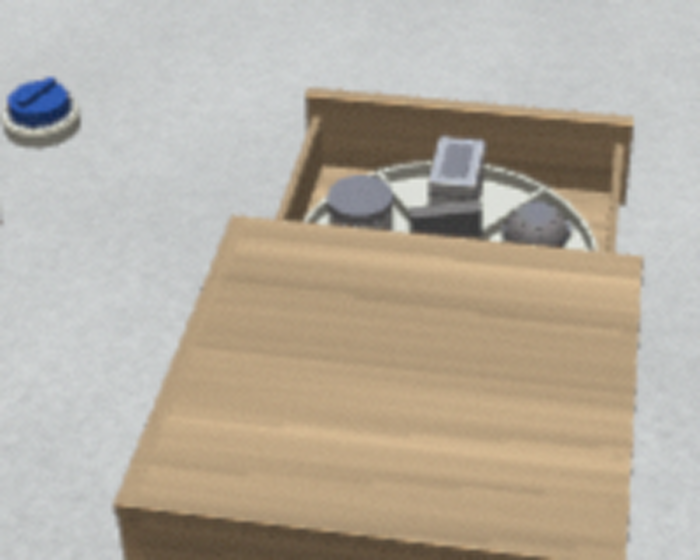

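```bash
python3 look.py top t17
python3 - <<'E'
import pickle
from h import *
np.set_printoptions(precision=4,suppress=True)
c=pickle.load(open("last_wrist.pkl","rb"))
b=c["frame"][:,:,::-1]
cv2.imwrite("pics/w16c.png",cv2.resize(b[0:150,170:430],None,fx=3,fy=3,interpolation=cv2.INTER_CUBIC))
b=cv2.imread('pics/t17.png');cv2.imwrite('pics/t17c.png',cv2.resize(b[130:260,180:340],None,fx=5,fy=5,interpolation=cv2.INTER_CUBIC))
E
```

```text
t 22.05 tcp [0.4145 0.0302 0.1757] yaw 0.25174198707234724 tilt -0.9967530765424175 op 0.6248364377598877 F [0.4796 0.4505 0.0785] q6 1.135077713927996
```

View pics/w16c.png

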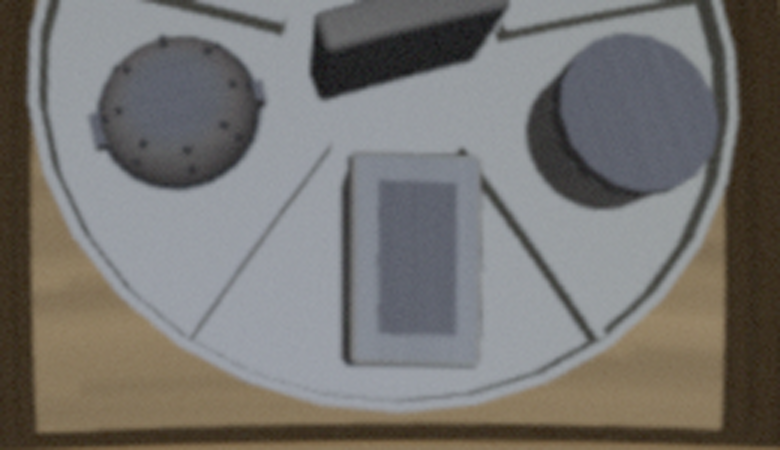

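View pics/t17c.png

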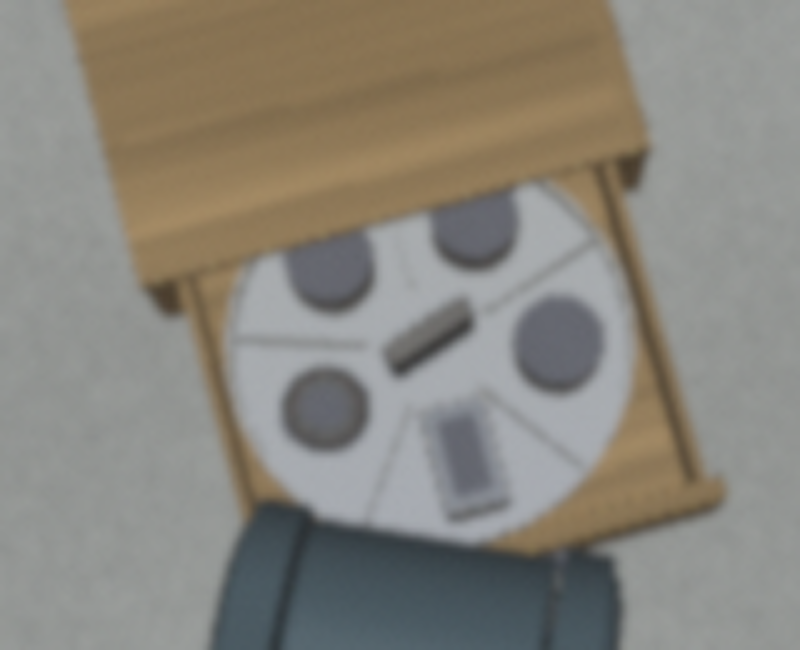

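Run:
```python
import pickle
from h import *
np.set_printoptions(precision=4,suppress=True)
ax=np.array([.578,.0465]); cs,sn=np.cos(.245),np.sin(.245); U=np.array([[cs,sn],[-sn,cs]])
w=pickle.load(open("last_wrist.pkl","rb"));t=pickle.load(open("last_top.pkl","rb"))
W=lambda x,y,z: onz(w,170+(x+.5)/3-.5,(y+.5)/3-.5,z,True)
T=lambda x,y,z: onz(t,180+(x+.5)/5-.5,130+(y+.5)/5-.5,z)
for F,pts in ((W,[(352,155),(482,155),(480,366),(348,364)]),(T,[(418,410),(487,393),(510,500),(447,518)])):
    k=np.array([(U@(F(*p,.072)[:2]-ax)) for p in pts]);print(k*1000,k.mean(0)*1000,[np.linalg.norm(k[i]-k[i-3])*1000 for i in range(4)])
    d=k[1]+k[0]-k[2]-k[3];print("yaw in unit",np.arctan2(d[1],d[0]))
print("ribs wrist",[U@(W(*p,.04)[:2]-ax)*1000 for p in [(330,150),(192,335),(462,152),(597,338)]])
print("left tin base line", U@(W(345,364,.072)[:2]-ax))
for n,p in (("ball w",U@(W(180,112,.049)[:2]-ax)),("ball t",U@(T(325,408,.049)[:2]-ax))): print(n,p)
fa,fb=T(387,362,.08),T(470,308,.08);print("fin ang",np.arctan2(*(fb-fa)[[1,0]])-.245, "want",-1.257+np.pi/1)
```

```text
[[-38.723   15.0405]
 [-37.3353 -18.4275]
 [-93.1627 -18.2518]
 [-93.2135  15.8699]] [-65.6086  -1.4422] [np.float64(33.49676598605324), np.float64(55.82770411156439), np.float64(34.121698663380265), np.float64(54.496784861004826)]
yaw in unit -0.00911005668464133
[[-36.5591  16.4445]
 [-37.2206 -19.7309]
 [-93.1755 -16.7651]
 [-93.7368  16.3801]] [-65.173   -0.9178] [np.float64(36.18142500763235), np.float64(56.033467762298), np.float64(33.149987001657706), np.float64(57.177728011263596)]
yaw in unit -0.025640718539222368
ribs wrist [array([-30.5096,  19.0714]), array([-84.5967,  58.3397]), array([-29.7846, -19.0631]), array([-83.5357, -60.3997])]
left tin base line [-0.0932  0.0166]
ball w [-0.0207  0.0611]
ball t [-0.0196  0.0625]
fin ang -1.2483833693347322 want 1.8845926535897932
```

The tin's top face measures 56 x 34 mm at the right height, and its centre is about 65 mm from the axis and 1 mm off the middle, so it is flat and clear of the ribs. Next I compare the bystanders with the first picture.

Run:
```python
import cv2,numpy as np
a=cv2.imread("pics/top0.png").astype(int);b=cv2.imread("pics/t17.png").astype(int)
d=np.abs(a-b).max(2)
for n,(u0,v0,u1,v1) in dict(mug=(115,195,170,235),timer=(392,203,430,240),cash=(80,130,165,198),pen=(385,138,488,185)).items(): print(n,d[v0:v1,u0:u1].max(),(d[v0:v1,u0:u1]>30).sum())
```

```text
mug 4 0
timer 4 0
cash 5 0
pen 5 0
```

```bash
python3 -c "
from bench import *
print(hand_in())"
```

```text
the job is handed in; nothing more can be done
None
```

The job is done and handed in at about 22 s. I put the ball in the front pocket, turned the wheel one click clockwise (−1.257 rad, because the right pocket was the empty neighbour), and stood the oblong tin in the new front pocket.

**Last checks:**
- **Tin:** it is flat and clear of the ribs. Its top face measures about 56 × 34 mm at the right height in both views. Its centre is about 65 mm from the axis and 1 mm off the pocket's middle.
- **Ball:** it is in its pocket, now on the unit's left side, about 65 mm from the axis.
- **Wheel:** the fin measures about −1.25 rad, which is on the click.
- **Stored tins:** all three round tins are still in their pockets.
- **Bystanders:** the mug, timer, cash box and pen tray look unchanged from the first top picture.
- **Forces:** wrist force stayed within a few newtons in every reading.

**Departures:** the tool leaned up to about 5° during the moves, and the interface offered no way to correct that. When lowering the tin, it stopped about 1 mm above the height I had worked out. I took that as contact with the floor and released it there, and the later views show it flat.

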